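# Run-check a flywheel bearing and stop the wheel at its pointer

### The arm

A 6-joint arm with a two-finger parallel gripper is mounted at the origin on a cart in front of the work surface, level with it; the furniture and walls round the work are solid. World frame = base frame: x ahead of the robot, y to its left, z up, the work surface at z = 0. Lengths are in mm, angles in rad, forces in N, time in s.
With the tool pointing down it reaches from about 400 to 925 mm from the base axis. Payload 12.5 kg.
Tool frame: the origin (TCP) lies midway between the tips of the shut fingers; the grasp point (between the pads) lies 19 mm behind it; z points along the fingers, y is the line along which they close (so a half turn about z gives the same grasp; the last joint's range is limited). The gripper opens to 95 mm and grips with 3 to 60 N. Pads are 20 mm wide; open, the fingers measure 119 mm over their backs; the gripper's body (75 mm by 180 mm) begins 59 mm behind the grasp point.
Start: joints at [-1.381, 0.491, 1.559, -0, 1.092, -0.106], TCP at [182.214, -597.867, 214.661] pointing down, gripper open.
Joint ranges: [-3.1, 3.1], [-0.84, 2.19], [0.05, 2.79], [-1.13, 4.28], [0.06, 2.93], [-2.69, 2.69]. Speed limits (rad/s): [2.22, 2.22, 2.79, 3.14, 3.14, 3.14].

### API

Orientations are given as [roll, pitch, yaw] about the fixed x, y, z axes, in that order (R = Rz(yaw) Ry(pitch) Rx(roll)).
In Python, from cell import readout, eyes, env gives the robot as it stands.
- The arm moves only by the tool move_arm, never from a script. Its argument "plan" is a list of rows, each a list of 3 entries, a list of its own where there are three numbers: the turn, a rotation vector about the tool's x, y, z in degrees, then the shift along the tool's x, y, z in m, then the gripper command: -1 is shut, 1 is fully open, values between are in proportion. In form: [[[ax, ay, az], [x, y, z], jaw], ...]. A call has 1 to 5 rows; each row is the pose to reach, as a shift and turn from the pose commanded when the call began, along the tool's axes at that moment; what a row does not reach only later rows make up. A row lasts 1/8 s, in which the tool goes at most 62.5 mm and 10.7 degrees, less where a joint would pass 70% of its speed; a pose out of reach is approached as far as the arm can. A call with a gripper value outside its range is refused whole. The fingers move at their own pace and stop on an object; the grip force is fixed at half the most. Time passes only in rows, so rows that repeat a pose let the fingers close. It gives the time, the measured TCP pose, the force, the opening and the grip force at its end, in the units of the state.
- readout.state(): the state, without advancing time (a new reading comes with each control period).
- eyes.read_camera(name): name is "scene" or "top"; returns a dict with "img" (480x640x3 uint8, red, green, blue), "K" (3x3 intrinsics, pixels), "extrinsics" (4x4, takes a point from camera to world coordinates). Camera axes: x right, y up, looking along -z (the intrinsics and any distortion apply to the point x, -y, -z); pixel columns grow to the right and rows downward; lengths in mm; the calibration is good to about 2 mm. A picture is of the moment at which its call begins. There is no depth.
- env.job_done(): hands the job in; it is judged then, once.
Trained networks look in a picture, given as the dict that the camera call returned (one of the last four; its "shot" number tells which), for a name from the list of things; names that differ only in an ending like _2 or _b are one class to them, and where a whole thing is asked for, a point or a joint stands for the part that bears it (a point fixed in the world has none). Each returns a list of dicts, best first, with "score" (0 to 1); they miss things now and then, are a little off and sometimes report something else, mostly with a low value. They report only what shows in the picture. A call takes as long as a camera call.
- eyes.cut_out(picture, name): "mask" (480x640 bool, what is visible of it) and "uv" ([column, row] in pixels, amid what is visible of it).
The state is a dict: "t": time; "joints": joint angles; "qvel": joint speeds; "tau": joint torques, N m; "eef_pos": TCP position; "tcp_rot": TCP orientation; "ft_force": force on the tool from outside, world axes, zero at the start; "moment": the same for the moment, N m; "opening": opening from 0.0 (shut) to 1.0 (fully open); "grip_force": force on a finger pad.
Only numpy, scipy, OpenCV 4.12 (cv2) and the standard library are available. Lean on these libraries where they do the work, as an engineer would, in place of code of your own. Each camera call takes 0.05 s, during which the arm holds its last target. There are 200 camera calls.

### The job

Check the flywheel's bearing: with closed fingers flick the upright post so that the wheel spins anticlockwise (seen from above), and let it run freely until the post has gone past the pointer at least twice. Then, while it is still turning, brake the wheel with a fingertip so that it stops with the post right at the pointer, and finish with the fingertip still pressing on the wheel to hold it there; if it comes to a stand anywhere else or by itself after the second pass, the check is spoilt. Grasp nothing, leave the stand where it is and do not disturb the cup, the tape roll or the pliers.

Things in the scene. Friction and masses are not known exactly. Their poses are not given: they have to be found in the camera images.
- stand: loose heavy bearing stand (2.5 kg): round grey foot 180 mm across, on the desk. Origin at the centre of its underside; its z axis is the wheel's axis. On a lobe at the stand's own -x side stands a steel pointer 52 mm high, outside the wheel: its tip is 85 mm from the axis and aimed at it, its upright reaches out to 119 mm from the axis
- hub (a point): point on the wheel's axis at the height of its flat upper face, 56 mm above the desk. The flywheel is a plain aluminium disc 160 mm across, 16 mm thick, with a hub 28 mm across and 10 mm high in the middle; elsewhere the face is flat but for the post (dark round spots are only surface). A fingertip pressed on the face with a few newtons stops it within 0.05 s
- post (a point): foot of the post, on the wheel's upper face 60 mm from the axis: a dark upright steel pin, 16 mm across and 26 mm high (its top is 82 mm above the desk), fixed to the wheel; the only pin on it
- pointer_mark (a point): the point, fixed to the stand, where the post's foot lies when the post is exactly at the pointer: on the line from the axis to the pointer's tip, 60 mm from the axis, at the height of the wheel's upper face
- flywheel (a joint): turn of the wheel, rad: 0 with the post at the pointer, growing anticlockwise seen from above, not wrapped (2 pi, 4 pi.. = at the pointer again). Starts between -4.5 and -1.0: the first pass is at 0, the second at 2 pi. Light bearing: running free it loses about 1/16 of its speed plus 0.09 rad/s each second (a third more or less)
- cup: white patterned coffee cup, 78 mm across and 68 mm high, bystander; origin at the centre of its underside
- tape: roll of black tape lying flat, 53 mm across and 19 mm high, bystander; origin at the centre of its underside
- pliers: orange-handled pliers lying on the desk, 167 x 57 x 15 mm, bystander; origin at the centre of the underside. Beyond them, to the right of the work, a tall dark amplifier is fixed: 0.38 m high, at x above 0.53 m, y below -0.34 m; keep the hand clear of it

How it is judged (in metres and radians):
On the way, in this order (a step that is already met when the one before it is completed fails the run):
1. the wheel has been flicked and spins anticlockwise, untouched (velocity of joint flywheel above 0.6 rad/s and contact force between each of the arm, the fingers and flywheel below 0.05 N), for 0.3 s.
2. running freely, the post has gone past the pointer for the second time (value of joint flywheel above 6.2832 rad and velocity of joint flywheel above 0.1 rad/s and contact force between the fingers and flywheel below 0.05 N), for 0.05 s.
3. the fingers touch the wheel to brake it (contact force between the fingers and flywheel above 0.1 N and value of joint flywheel above 6.2832 rad).
At the end, for the whole second after the job is handed in: A fingertip presses on the wheel (over 0.3 N), which is at rest with the post within 16 mm of its place at the pointer (about 15 degrees); the stand is within 20 mm of where it stood and level, the cup, tape roll and pliers within 15 mm (contact force between the fingers and flywheel above 0.3 N and horizontal distance between post and pointer_mark below 0.016 m and value of joint flywheel above 6 rad and velocity of joint flywheel between -0.05 and 0.05 rad/s and distance of stand from where it was at the start of the episode below 0.02 m and angle between stand's own z axis and vertical below 0.05 rad and distance of each of cup, tape, pliers from where it was at the start of the episode below 0.015 m); the arm keeps its last pose, push and grip.
It fails at once if after the second pass the wheel came to a stand away from the pointer (more than 20 mm) (value of joint flywheel above 6.6 rad and velocity of joint flywheel between -0.02 and 0.02 rad/s and horizontal distance between post and pointer_mark above 0.02 m).
It fails at once if after the second pass the wheel stood still with no finger on it and the hand clear of it (value of joint flywheel above 6.2832 rad and velocity of joint flywheel between -0.01 and 0.01 rad/s and contact force between the fingers and flywheel below 0.05 N and height (world z) of the grasp point above 0.09 m).
It fails at once if the stand was lifted, tipped or shoved (height (world z) of stand above 0.01 m or angle between stand's own z axis and vertical above 0.12 rad or distance of stand from where it was at the start of the episode above 0.03 m).
It fails at once if the cup, the tape roll or the pliers was lifted or pushed away (distance of any of cup, tape, pliers from where it was at the start of the episode above 0.025 m).
It fails at once if the post was taken between the fingers (horizontal distance between the grasp point and post below 0.009 m and height (world z) of the grasp point below 0.097 m).
It also fails if it takes over 64 s, if anything falls off the work surface, if the arm or the gripper's body presses on something with over 40 N, if the wrist force passes 120 N, or if a joint passes its speed limit or range.

## Working session

There is one attempt and no reset: what is moved stays moved. The work goes in short steps, Python scripts to look and compute and a tool call to move; the robot and the scene stay as the last step left them, time stands still between calls to the robot, and variables do not carry over. Pictures are saved under pics/ and viewed, at most 10 in all, crops included, and the job is handed in when it is done.

Besides the shell and the picture viewer there is one more tool, called after "Request:" as name(argument=value, ...), one argument or row to a line, values as JSON. move_arm: Moves the arm, as the interface text tells. Its arguments: {"type":"object","properties":{"plan":{"type":"array","items":{"type":"array"}}},"required":["plan"]}

```bash
mkdir -p pics; ls
cat > h.py <<'E'
import numpy as np, cv2
from cell import readout, eyes, env
def ray(p,uv):
    K=np.array(p["K"]);E=np.array(p["extrinsics"])
    d=np.linalg.inv(K)@np.array([uv[0],uv[1],1.]); d=np.array([d[0],-d[1],-d[2]])
    return E[:3,3],E[:3,:3]@d
def atz(p,uv,z):
    o,d=ray(p,uv); return o+d*(z-o[2])/d[2]
def proj(p,P):
    K=np.array(p["K"]);E=np.array(p["extrinsics"])
    c=np.linalg.inv(E)@np.append(P,1); c=K@np.array([c[0],-c[1],-c[2]]); return c[:2]/c[2]
E
python3 - <<'E'
from h import *
ps={}
for n in("scene","top"):
    p=eyes.read_camera(n); ps[n]=p; print(n,[k for k in p],np.array(p["extrinsics"]).round(2).tolist(),np.array(p["K"]).tolist())
    cv2.imwrite(f"pics/{n}0.png",p["img"][:,:,::-1])
    for o in("stand","post","flywheel","cup","tape","pliers"):
        for z in eyes.cut_out(p,o)[:2]:
            m=z["mask"];ys,xs=np.where(m);print(o,round(z["score"],2),z["uv"],m.sum(),(xs.min(),xs.max(),ys.min(),ys.max()),atz(p,z["uv"],0.056*1000 if o in("post","flywheel") else 0).round(0))
print(readout.state())
E
```

```text
pics
scene ['img', 'K', 'extrinsics', 'shot'] [[-0.72, 0.45, -0.54, -4.71], [-0.7, -0.45, 0.56, 560.44], [0.01, 0.77, 0.63, 762.24], [0.0, 0.0, 0.0, 1.0]] [[450.5196219750497, 0.0, 315.4140367208229], [0.0, 450.5196219750497, 235.40013811072876], [0.0, 0.0, 1.0]]
stand 0.56 [286.2, 277.1] 4298 (np.int64(249), np.int64(323), np.int64(240), np.int64(319)) [583.  53.   0.]
post 0.82 [283.4, 266.1] 2858 (np.int64(251), np.int64(319), np.int64(240), np.int64(291)) [571.  70.  56.]
flywheel 0.73 [285.2, 264.7] 2817 (np.int64(251), np.int64(319), np.int64(240), np.int64(291)) [571.  64.  56.]
cup 0.97 [236.9, 355.7] 1320 (np.int64(209), np.int64(251), np.int64(338), np.int64(388)) [489. 275.   0.]
tape 0.65 [195.8, 303.0] 369 (np.int64(186), np.int64(209), np.int64(295), np.int64(316)) [667. 252.   0.]
pliers 0.62 [415.7, 226.9] 233 (np.int64(404), np.int64(429), np.int64(216), np.int64(243)) [ 474. -330.    0.]
top ['img', 'K', 'extrinsics', 'shot'] [[0.0, 1.0, -0.07, 453.47], [-1.0, 0.0, -0.0, -11.86], [-0.0, 0.07, 1.0, 1341.47], [0.0, 0.0, 0.0, 1.0]] [[521.8750822741522, 0.0, 315.8496028
[... 713 characters left out ...]
-330.    0.]
{'t': 0.7, 'joints': array([-1.38060988e+00,  4.90885175e-01,  1.55892336e+00, -1.12421838e-06,
        1.09169507e+00, -1.05608652e-01]), 'qvel': array([ 2.22084051e-03,  1.62196099e-04,  1.89374693e-05,  8.80750277e-04,
       -8.77632710e-04, -1.17151964e-04]), 'tau': array([ 2.36316453e-03, -6.12329221e+01, -2.58389729e+01,  6.94464357e-02,
        4.45382588e-02, -1.06819675e-05]), 'eef_pos': array([ 182.20542923, -597.85848013,  214.66210019]), 'tcp_rot': array([3.14150421e+00, 1.03787863e-05, 2.95795621e-01]), 'ft_force': array([0.22501449, 0.60985216, 0.30314844]), 'moment': array([ 0.02461004, -0.02200271, -0.02154444]), 'grip_force': 0.0, 'opening': 0.9974285090275135}
```

Run:
```python
import cv2,numpy as np
a=cv2.imread("pics/scene0.png")[215:345,225:355];b=cv2.imread("pics/top0.png")[165:295,225:355]
cv2.imwrite("pics/c1.png",np.hstack([cv2.resize(x,(400,400),interpolation=cv2.INTER_CUBIC) for x in(a,b)]))
```

```text
(no output)
```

View pics/c1.png

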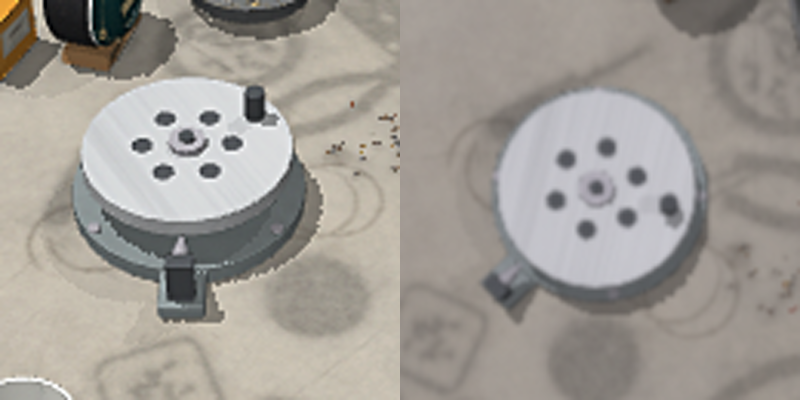

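View pics/top0.png

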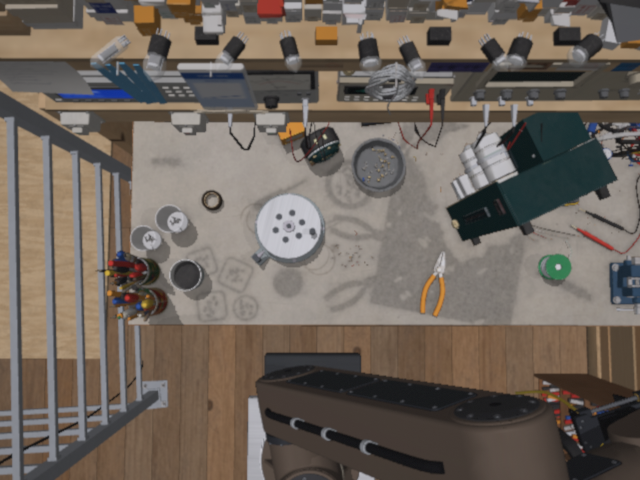

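```bash
cat >> h.py <<'E'
def tri(rs):
    A=np.zeros((3,3));b=np.zeros(3)
    for o,d in rs:
        d=d/np.linalg.norm(d);M=np.eye(3)-np.outer(d,d);A+=M;b+=M@o
    return np.linalg.solve(A,b)
E
python3 - <<'E'
from h import *
s=400/130
S=eyes.read_camera("scene");T=eyes.read_camera("top")
fs=lambda x,y:(225+x/s-.5,215+y/s-.5); ft=lambda x,y:(225+(x-400)/s-.5,165+y/s-.5)
pts={"hubtop":((187,136),(597,187)),"posttop":((254,90),(668,202)),"ptip":((181,238),(519,265)),"uprighttop":((180,262),(497,283))}
for k,(a,b) in pts.items():
    print(k,tri([ray(S,fs(*a)),ray(T,ft(*b))]).round(1))
print("face",atz(T,ft(597,187),66),atz(T,ft(668,202),82),atz(S,fs(187,136),66),atz(S,fs(254,90),82),atz(S,fs(254,118),56),atz(T,ft(519,265),52))
# wheel by threshold bright face
for p,n,b in((S,"s",(245,325,235,300)),(T,"t",(250,328,188,266))):
    m=eyes.cut_out(p,"flywheel")[0]["mask"]; g=p["img"].min(2)>165; m=(m&g).astype(np.uint8)
    c=max(cv2.findContours(m,0,1)[0],key=cv2.contourArea); e=cv2.fitEllipse(cv2.convexHull(c)); print(e,atz(p,e[0],56).round(1))
E
```

```text
hubtop [580.3  55.6  63.5]
posttop [566.5  -1.4  82.5]
ptip [518.6 119.1  46.6]
uprighttop [503.1 135.9  46.7]
face [580.18421583  55.61603221  66.        ] [566.81782632  -1.19363752  82.        ] [578.01176373  57.23033142  66.        ] [566.65749562  -2.11648     82.        ] [ 5.64913323e+02 -1.59423292e-01  5.60000000e+01] [518.49186792 118.73792971  52.        ]
((285.0848083496094, 263.234619140625), (46.442466735839844, 68.32540893554688), 86.4980697631836) [575.3  60.8  56. ]
((288.37457275390625, 225.7696533203125), (62.91809844970703, 63.53009033203125), 70.929443359375) [579.9  56.5  56. ]
```

The top view shows the post at about (312,231), the hub at (289,226) and the pointer at lower left, about (259,257). So the wheel starts near -4.13 rad and the post has to be pushed towards +x. I'll go above the wheel first for a press test.

Request:
move_arm(
  plan=[
    [[0,0,17],[0.592,-0.47,0.09],-1],
    [[0,0,17],[0.592,-0.47,0.09],-1],
    [[0,0,17],[0.592,-0.47,0.09],-1],
    [[0,0,17],[0.592,-0.47,0.09],-1],
    [[0,0,17],[0.592,-0.47,0.09],-1],
  ],
)

```text
t: 1.52
eef_pos: [359.3, -340.9, 177.7]
tcp_rot: [3.141, -0.0, -0.001]
ft_force: [0.7, -0.2, 0.1]
opening: 0.535
grip_force: 0.0
```

Request:
move_arm(
  plan=[
    [[0,0,0],[0.25,-0.362,0.06],-1],
    [[0,0,0],[0.25,-0.362,0.06],-1],
    [[0,0,0],[0.25,-0.362,0.06],-1],
    [[0,0,0],[0.25,-0.362,0.06],-1],
    [[0,0,0],[0.25,-0.362,0.06],-1],
  ],
)

```text
t: 2.15
eef_pos: [535.8, -86.0, 135.4]
tcp_rot: [3.141, -0.001, -0.001]
ft_force: [0.3, 0.6, 0.1]
opening: 0.024
grip_force: 0.0
```

Request:
move_arm(
  plan=[
    [[0,0,0],[0.07,-0.1,0.018],-1],
    [[0,0,0],[0.07,-0.1,0.018],-1],
    [[0,0,0],[0.07,-0.1,0.018],-1],
    [[0,0,0],[0.07,-0.1,0.018],-1],
  ],
)

```text
t: 2.65
eef_pos: [604.3, 12.0, 117.3]
tcp_rot: [3.141, 0.001, -0.0]
ft_force: [-0.6, -0.2, 0.0]
opening: 0.003
grip_force: 0.0
```

Request:
move_arm(
  plan=[
    [[0,0,0],[0.006,-0.012,0.045],-1],
    [[0,0,0],[0.006,-0.012,0.057],-1],
    [[0,0,0],[0.006,-0.012,0.057],-1],
  ],
)

```text
t: 3.02
eef_pos: [610.2, 23.0, 60.4]
tcp_rot: [3.141, 0.001, -0.002]
ft_force: [-0.5, 0.1, -0.1]
opening: 0.002
grip_force: 0.0
```

Request:
move_arm(
  plan=[
    [[0,0,0],[0,0,0.004],-1],
    [[0,0,0],[0,0,0.006],-1],
    [[0,0,0],[0,0,0.006],-1],
  ],
)

```text
t: 3.4
eef_pos: [611.5, 23.9, 56.3]
tcp_rot: [3.141, -0.003, -0.001]
ft_force: [-1.3, 0.3, 9.7]
opening: 0.002
grip_force: 4.7
```

```bash
python3 -c "
from h import *
p=eyes.read_camera('scene');s=readout.state();print(s['eef_pos'],s['ft_force'])
cv2.imwrite('pics/c2.png',cv2.resize(p['img'][150:350,190:440,::-1],(750,600)))"
```

```text
[611.54510583  23.85771941  56.29271967] [-1.55235759 -0.47372707  9.10039976]
```

View pics/c2.png

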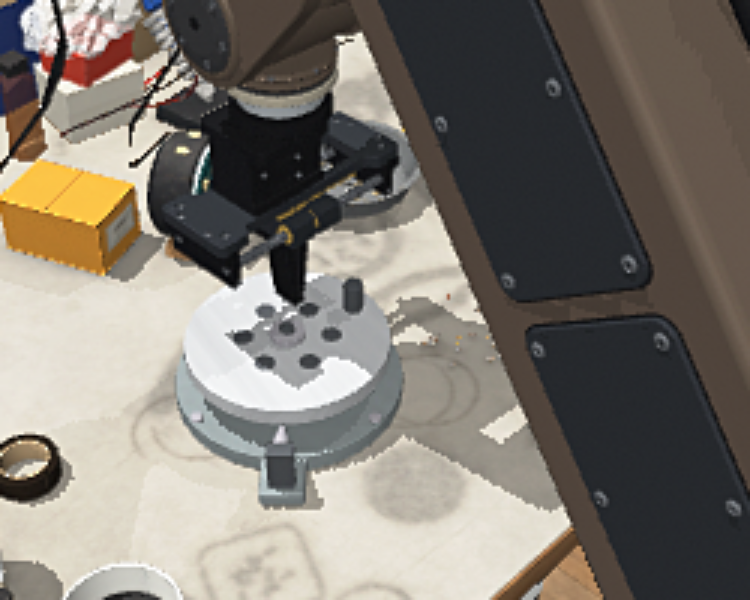

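The fingertip touches at about z=56 with roughly 9 N, and the scene camera still sees the post (353,295 in the crop) and the pointer (280,437). Next I'll move behind the post.

Request:
move_arm(
  plan=[
    [[0,0,0],[0,0,-0.05],-1],
    [[0,0,0],[-0.05,0.014,-0.05],-1],
    [[0,0,0],[-0.088,0.026,-0.05],-1],
    [[0,0,0],[-0.088,0.026,-0.02],-1],
    [[0,0,0],[-0.088,0.026,-0.012],-1],
  ],
)

```text
t: 4.08
eef_pos: [522.4, -2.1, 66.2]
tcp_rot: [3.142, 0.0, -0.001]
ft_force: [0.9, 0.4, 1.1]
opening: 0.007
grip_force: 0.0
```

```bash
python3 -c "
from h import *
p=eyes.read_camera('scene');s=readout.state();print(s['eef_pos'],s['ft_force'],s['t'])
cv2.imwrite('pics/c3.png',cv2.resize(p['img'][200:330,240:370,::-1],(600,600)))"
```

```text
[522.54362346  -1.94291718  65.65643831] [-1.25324839  0.48348093 -0.95529117] 4.125
```

View pics/c3.png

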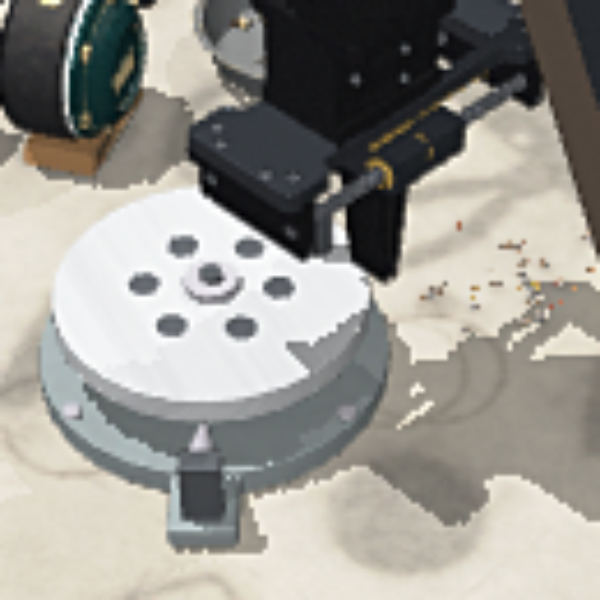

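Request:
move_arm(
  plan=[
    [[0,0,0],[0.014,0,0],-1],
    [[0,0,0],[0.034,0,0],-1],
    [[0,0,0],[0.06,0,0],-1],
    [[0,0,0],[0.02,0,-0.03],-1],
    [[0,0,0],[0.0,0,-0.06],-1],
  ],
)

```text
t: 4.75
eef_pos: [522.6, -1.6, 127.3]
tcp_rot: [-3.142, 0.001, -0.001]
ft_force: [0.1, 0.1, 1.2]
opening: 0.006
grip_force: 0.0
```

```bash
cat >> h.py <<'E'
HUB=np.array([579.5,56.]);PA=np.radians(133.9)
def dark(p,near=None):
    """post angle by matching a dark blob at the circle of post tops (z 56..82)"""
    g=p["img"].max(2).astype(float); best=[]
    ths=np.radians(np.arange(0,360,2))
    for t in ths:
        q=HUB+60*np.array([np.cos(t),np.sin(t)]); v=[]
        for z in(62,68,74,80):
            u=proj(p,np.array([q[0],q[1],z])); v.append(g[int(round(u[1])),int(round(u[0]))])
        best.append(np.max(v))
    b=np.array(best); return np.degrees(ths),b
E
python3 - <<'E'
from h import *
for i in range(3):
    p=eyes.read_camera("scene");t=readout.state();th,b=dark(p);k=np.where(b<95)[0]
    print(t["t"],t["eef_pos"].round(),[(int(th[j]),int(b[j])) for j in k])
cv2.imwrite('pics/c4.png',cv2.resize(p['img'][200:330,240:370,::-1],(600,600)))
E
```

```text
4.8 [522.  -2. 131.] [(0, 79)]
4.85 [524.  -2. 130.] [(12, 91)]
4.9 [524.  -2. 128.] []
```

View pics/c4.png

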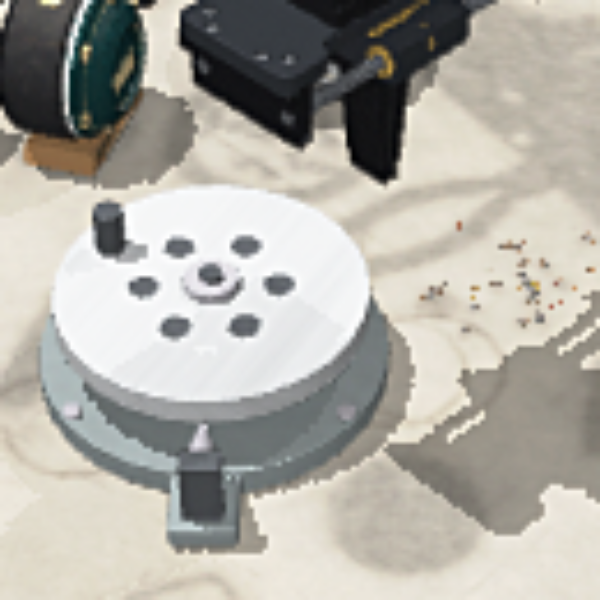

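Request:
move_arm(
  plan=[
    [[0,0,0],[0.05,-0.014,0.0],-1],
    [[0,0,0],[0.088,-0.026,0.015],-1],
    [[0,0,0],[0.088,-0.026,0.03],-1],
    [[0,0,0],[0.088,-0.026,0.03],-1],
    [[0,0,0],[0.088,-0.026,0.03],-1],
  ],
)

```text
t: 5.52
eef_pos: [610.4, 23.8, 96.6]
tcp_rot: [3.142, 0.0, -0.001]
ft_force: [0.6, -0.5, 0.4]
opening: 0.009
grip_force: 0.0
```

```bash
cat >> h.py <<'E'
TH=np.arange(0,360,1.)
def post(p):
    g=cv2.GaussianBlur(p["img"].max(2),(3,3),0).astype(np.float32); b=[]
    for t in np.radians(TH):
        q=HUB+60*np.array([np.cos(t),np.sin(t)])
        u=np.array([proj(p,np.array([q[0],q[1],z])) for z in(62,67,72,77,81)],np.float32)
        b.append(cv2.remap(g,u[:,:1],u[:,1:],1).mean())
    return np.array(b)
def track(n):
    """shots -> (t, angle past the pointer deg), only over the front side of the wheel"""
    o=[]
    for i in range(n):
        t0=readout.state()["t"];p=eyes.read_camera("scene");b=post(p)
        f=(TH>60)&(TH<250);b2=np.where(f,b,255);k=b2.argmin();w=f&(b<b2[k]+25)&(abs(TH-TH[k])<12)
        o.append((round(float(t0),3),round(float(TH[w].mean()-133.9),1),int(b2[k])))
    return o
E
python3 - <<'E'
from h import *
print(readout.state()["eef_pos"])
for r in track(25):print(r)
E
```

```text
[610.40200906  23.84031088  96.57945642]
(5.525, 33.1, 78)
(5.575, 43.1, 76)
(5.625, 52.1, 76)
(5.675, 66.6, 72)
(5.725, 71.1, 66)
(5.775, 80.1, 68)
(5.825, 90.6, 68)
(5.875, 103.1, 66)
(5.925, 110.6, 63)
(5.975, 113.1, 134)
(6.025, 31.1, 144)
(6.075, 35.1, 153)
(6.125, 14.1, 146)
(6.175, 16.1, 128)
(6.225, 20.6, 126)
(6.275, 25.6, 132)
(6.325, 30.6, 141)
(6.375, 37.1, 152)
(6.425, 15.6, 141)
(6.475, 17.1, 127)
(6.525, 21.6, 130)
(6.575, 25.6, 136)
(6.625, 31.1, 144)
(6.675, -70.9, 85)
(6.725, -67.4, 67)
```

Request:
move_arm(
  plan=[
    [[0,0,0],[0,0,0],-1],
    [[0,0,0],[0,0,0],-1],
    [[0,0,0],[0,0,0],-1],
    [[0,0,0],[0,0,0],-1],
    [[0,0,0],[0,0,0],-1],
  ],
)

```text
t: 7.4
eef_pos: [610.7, 24.1, 96.4]
tcp_rot: [3.141, -0.0, -0.001]
ft_force: [-1.5, -1.0, -0.5]
opening: 0.003
grip_force: 0.0
```

Request:
move_arm(
  plan=[
    [[0,0,0],[0,0,0],-1],
    [[0,0,0],[0,0,0],-1],
    [[0,0,0],[0,0,0],-1],
    [[0,0,0],[0,0,0],-1],
    [[0,0,0],[0,0,0],-1],
  ],
)

```text
t: 8.02
eef_pos: [610.7, 24.1, 96.4]
tcp_rot: [3.141, 0.0, -0.001]
ft_force: [-0.2, 0.8, -0.1]
opening: 0.004
grip_force: 0.0
```

Request:
move_arm(
  plan=[
    [[0,0,0],[0,0,0],-1],
    [[0,0,0],[0,0,0],-1],
    [[0,0,0],[0,0,0],-1],
    [[0,0,0],[0,0,0],-1],
    [[0,0,0],[0,0,0],-1],
  ],
)

```text
t: 8.65
eef_pos: [610.7, 24.1, 96.4]
tcp_rot: [3.142, 0.0, -0.001]
ft_force: [-0.2, -0.2, 0.2]
opening: 0.006
grip_force: 0.0
```

Request:
move_arm(
  plan=[
    [[0,0,0],[0,0,0],-1],
    [[0,0,0],[0,0,0],-1],
    [[0,0,0],[0,0,0],-1],
    [[0,0,0],[0,0,0],-1],
    [[0,0,0],[0,0,0],-1],
  ],
)

```text
t: 9.28
eef_pos: [610.7, 24.1, 96.4]
tcp_rot: [3.142, 0.0, -0.001]
ft_force: [-0.2, 0.0, -0.7]
opening: 0.004
grip_force: 0.0
```

Request:
move_arm(
  plan=[
    [[0,0,0],[0,0,0],-1],
    [[0,0,0],[0,0,0],-1],
    [[0,0,0],[0,0,0],-1],
    [[0,0,0],[0,0,0],-1],
    [[0,0,0],[0,0,0],-1],
  ],
)

```text
t: 9.9
eef_pos: [610.7, 24.1, 96.5]
tcp_rot: [3.141, -0.0, -0.001]
ft_force: [-0.7, -0.1, 0.4]
opening: 0.002
grip_force: 0.0
```

Request:
move_arm(
  plan=[
    [[0,0,0],[0,0,0],-1],
    [[0,0,0],[0,0,0],-1],
    [[0,0,0],[0,0,0],-1],
    [[0,0,0],[0,0,0],-1],
    [[0,0,0],[0,0,0],-1],
  ],
)

```text
t: 10.52
eef_pos: [610.7, 24.1, 96.4]
tcp_rot: [3.141, 0.0, -0.001]
ft_force: [-0.2, 0.4, 0.2]
opening: 0.009
grip_force: 0.0
```

Request:
move_arm(
  plan=[
    [[0,0,0],[0,0,0],-1],
    [[0,0,0],[0,0,0],-1],
    [[0,0,0],[0,0,0],-1],
    [[0,0,0],[0,0,0],-1],
    [[0,0,0],[0,0,0],-1],
  ],
)

```text
t: 11.15
eef_pos: [610.7, 24.1, 96.4]
tcp_rot: [3.142, -0.0, -0.001]
ft_force: [0.2, -1.0, -0.2]
opening: 0.005
grip_force: 0.0
```

Request:
move_arm(
  plan=[
    [[0,0,0],[0,0,0],-1],
    [[0,0,0],[0,0,0],-1],
    [[0,0,0],[0,0,0],-1],
    [[0,0,0],[0,0,0],-1],
    [[0,0,0],[0,0,0],-1],
  ],
)

```text
t: 11.78
eef_pos: [610.7, 24.1, 96.4]
tcp_rot: [3.142, 0.0, -0.001]
ft_force: [-0.1, -0.5, -0.4]
opening: 0.004
grip_force: 0.0
```

Request:
move_arm(
  plan=[
    [[0,0,0],[0,0,0],-1],
    [[0,0,0],[0,0,0],-1],
    [[0,0,0],[0,0,0],-1],
    [[0,0,0],[0,0,0],-1],
    [[0,0,0],[0,0,0],-1],
  ],
)

```text
t: 12.4
eef_pos: [610.7, 24.1, 96.4]
tcp_rot: [3.141, -0.0, -0.001]
ft_force: [-0.1, 0.5, -0.5]
opening: 0.005
grip_force: 0.0
```

Run:
```python
from h import *
from scipy.stats import linregress
o=[];hit=0
for i in range(80):
    r=track(1)[0]
    if r[2]<95: o.append(r)
    elif len(o)>4: break
print(i+1,o)
l=linregress([r[0] for r in o],[r[1] for r in o]);print(l.slope,"deg/s; pass at",-l.intercept/l.slope,"now",readout.state()["t"])
```

```text
8 [(12.4, 83.6, 68), (12.45, 90.1, 67), (12.5, 97.1, 67), (12.55, 103.1, 65), (12.6, 107.1, 64), (12.65, 111.1, 64), (12.7, 114.1, 82)]
102.50000000000014 deg/s; pass at 11.565749128919862 now 12.8
```

Request:
move_arm(
  plan=[
    [[0,0,0],[0,0,0],-1],
    [[0,0,0],[0,0,0],-1],
    [[0,0,0],[0,0,0],-1],
    [[0,0,0],[0,0,0],-1],
    [[0,0,0],[0,0,0],-1],
  ],
)

```text
t: 13.42
eef_pos: [610.8, 24.1, 96.4]
tcp_rot: [3.141, -0.0, -0.001]
ft_force: [0.3, 0.2, 0.0]
opening: 0.003
grip_force: 0.0
```

Request:
move_arm(
  plan=[
    [[0,0,0],[0,0,0],-1],
    [[0,0,0],[0,0,0],-1],
    [[0,0,0],[0,0,0],-1],
    [[0,0,0],[0,0,0],-1],
    [[0,0,0],[0,0,0],-1],
  ],
)

```text
t: 14.05
eef_pos: [610.7, 24.1, 96.4]
tcp_rot: [3.141, -0.0, -0.001]
ft_force: [0.4, 0.2, -1.3]
opening: 0.003
grip_force: 0.0
```

Run:
```python
from h import *
o=[]
for i in range(35):
    r=track(1)[0]
    if r[2]<95 and -65<r[1]<95:
        o.append(r)
        if r[1]>25: break
print(i+1,o)
a=np.array(o);c=np.polyfit(a[:,0],a[:,1],1);print(c[0],"pass",-c[1]/c[0],"resid",np.std(a[:,1]-np.polyval(c,a[:,0])),readout.state()["t"])
```

```text
25 [(14.25, -61.4, 63), (14.3, -57.9, 63), (14.35, -53.9, 64), (14.4, -49.4, 65), (14.45, -45.4, 65), (14.5, -41.9, 70), (14.55, -37.9, 71), (14.6, -32.9, 73), (14.65, -28.4, 74), (14.7, -24.4, 74), (14.75, -19.9, 74), (14.8, -15.4, 76), (14.85, -10.4, 78), (14.9, -5.9, 80), (14.95, -1.4, 77), (15.0, 3.6, 77), (15.05, 8.1, 78), (15.1, 13.1, 80), (15.15, 17.6, 80), (15.2, 21.6, 82), (15.25, 25.6, 79)]
88.71428571428547 pass 14.963043478260866 resid 0.8111677984726149 15.3
```

```bash
cat > fit.py <<'E'
from h import *
from scipy.optimize import least_squares
D=[(5.525,33.1),(5.575,43.1),(5.625,52.1),(5.725,71.1),(5.775,80.1),(5.825,90.6),(6.725,292.6)]
def th(x,t):
    th0,v0,a,c=x;s=t-5.5;return th0+(v0+c/a)/a*(1-np.exp(-a*s))-c/a*s
def vel(x,t): return (x[1]+x[3]/x[2])*np.exp(-x[2]*(t-5.5))-x[3]/x[2]
def solve(E):
    best=None
    for n in (2,3,4,5):
        d=np.array(D+[(t,a+360*(n+k)) for t,a,k in E]);d[:,1]=np.radians(d[:,1])
        f=lambda x:np.r_[(th(x,d[:,0])-d[:,1])/.03,(x[2]-.0625)/.02,(x[3]-.09)/.03]
        r=least_squares(f,[.5,3.4,.0625,.09]);print(n,r.cost,r.x.round(4))
        if best is None or r.cost<best[0]: best=(r.cost,r.x,n)
    return best
E0=[(12.4,83.6,0),(12.45,90.1,0),(14.25,-61.4,1),(14.5,-41.9,1),(14.7,-24.4,1),(14.9,-5.9,1),(15.05,8.1,1),(15.25,25.6,1)]
if __name__=="__main__":
    c,x,n=solve(E0)
    ts=np.arange(15.2,30,.01);T=th(x,ts);V=vel(x,ts);k=2*np.pi*(n+2)
    i=np.argmax(T>k) if (T>k).any() else -1;print("n",n,"next pass",ts[i],"v",V[i],"v now",V[0],"stop",ts[V.argmin() if (V>0).all() else np.argmax(V<0)], "max th-k",T.max()-k)
    i=np.argmax(T>k-np.pi/1);print("half",ts[i],V[i])
E
python3 fit.py
```

```text
2 1637.7827657978085 [ 0.7061  2.8673  0.3232 -0.4737]
3 50.31971388690805 [0.4287 3.8732 0.0842 0.0157]
4 682.787645712687 [ 0.1572  4.7898 -0.0867  0.6491]
5 3085.387863640241 [-0.1355  5.7904 -0.1726  1.202 ]
n 3 next pass 19.7099999999999 v 1.0405104174748174 v now 1.6073797253620112 stop 29.989999999999682 max th-k 6.526625892654884
half 17.069999999999958 1.3460135615136377
```

Request:
move_arm(
  plan=[
    [[0,0,0],[0,0,0],-1],
    [[0,0,0],[0,0,0],-1],
    [[0,0,0],[0,0,0],-1],
    [[0,0,0],[0,0,0],-1],
    [[0,0,0],[0,0,0],-1],
  ],
)

```text
t: 15.92
eef_pos: [610.7, 24.1, 96.5]
tcp_rot: [3.142, -0.0, -0.001]
ft_force: [0.4, -1.2, -0.6]
opening: 0.01
grip_force: 0.0
```

Request:
move_arm(
  plan=[
    [[0,0,0],[0,0,0],-1],
    [[0,0,0],[0,0,0],-1],
    [[0,0,0],[0,0,0],-1],
    [[0,0,0],[0,0,0],-1],
    [[0,0,0],[0,0,0],-1],
  ],
)

```text
t: 16.55
eef_pos: [610.7, 24.1, 96.4]
tcp_rot: [3.141, 0.0, -0.001]
ft_force: [-0.7, -0.7, -0.5]
opening: 0.005
grip_force: 0.0
```

Request:
move_arm(
  plan=[
    [[0,0,0],[0,0,0],-1],
    [[0,0,0],[0,0,0],-1],
    [[0,0,0],[0,0,0],-1],
    [[0,0,0],[0,0,0],-1],
    [[0,0,0],[0,0,0],-1],
  ],
)

```text
t: 17.18
eef_pos: [610.7, 24.1, 96.4]
tcp_rot: [3.142, -0.0, -0.001]
ft_force: [-0.3, 0.2, 0.2]
opening: 0.003
grip_force: 0.0
```

Request:
move_arm(
  plan=[
    [[0,0,0],[0,0,0],-1],
    [[0,0,0],[0,0,0],-1],
    [[0,0,0],[0,0,0],-1],
    [[0,0,0],[0,0,0],-1],
    [[0,0,0],[0,0,0],-1],
  ],
)

```text
t: 17.8
eef_pos: [610.8, 24.1, 96.4]
tcp_rot: [3.142, -0.0, -0.001]
ft_force: [-0.9, 0.4, 0.7]
opening: 0.004
grip_force: 0.0
```

Run:
```python
from h import *
p=eyes.read_camera("scene");print(readout.state()["t"]);b=post(p);print([(int(t),int(v)) for t,v in zip(TH,b) if v<100])
cv2.imwrite('pics/c5.png',cv2.resize(p['img'][200:330,240:370,::-1],(600,600)))
```

```text
17.85
[(0, 94), (348, 90), (349, 79), (350, 79), (351, 80), (352, 81), (353, 82), (354, 83), (355, 82), (356, 80), (357, 79), (358, 81), (359, 84)]
```

View pics/c5.png

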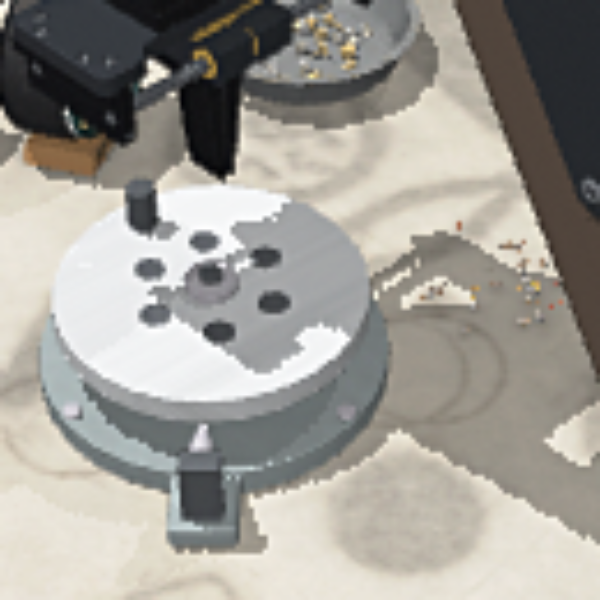

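The post is at (140,205), already past the finger position at about -140° from the pointer. I'll lower the finger to hover just above the face.

Request:
move_arm(
  plan=[
    [[0,0,0],[0,0,0.01],-1],
    [[0,0,0],[0,0,0.025],-1],
    [[0,0,0],[0,0,0.035],-1],
    [[0,0,0],[0,0,0.035],-1],
    [[0,0,0],[0,0,0.035],-1],
  ],
)

```text
t: 18.48
eef_pos: [610.9, 24.1, 61.5]
tcp_rot: [3.141, -0.0, -0.001]
ft_force: [0.3, 0.1, -0.2]
opening: 0.006
grip_force: 0.0
```

Run:
```python
from h import *
print(readout.state()["eef_pos"]);o=[]
for i in range(35):
    r=track(1)[0]
    if r[2]<95 and -65<r[1]<20:
        o.append(r)
        if r[1]>-38: break
a=np.array(o);c=np.polyfit(a[:,0],a[:,1],1);print(i+1,o,"slope",c[0],"pass",-c[1]/c[0],"now",readout.state()["t"])
```

```text
[610.87040506  24.0744405   61.45836823]
23 [(18.975, -63.9, 63), (19.025, -62.4, 63), (19.075, -59.9, 61), (19.125, -57.9, 63), (19.175, -55.4, 62), (19.225, -53.4, 62), (19.275, -50.9, 64), (19.325, -47.9, 62), (19.375, -46.4, 66), (19.425, -43.4, 66), (19.475, -41.4, 67), (19.525, -39.4, 68), (19.575, -37.9, 72)] slope 45.27472527472497 pass 20.396699029126218 now 19.625
```

Request:
move_arm(
  plan=[
    [[0,0,0],[0,0,0],-1],
    [[0,0,0],[0,0,0],-1],
    [[0,0,0],[0,0,0],-1],
    [[0,0,0],[0,0,0],-1],
    [[0,0,0],[0,0,0.002],-1],
  ],
)

```text
t: 20.25
eef_pos: [610.8, 24.1, 59.5]
tcp_rot: [3.142, -0.0, -0.001]
ft_force: [0.1, -0.8, 0.9]
opening: 0.002
grip_force: 0.0
```

Request:
move_arm(
  plan=[
    [[0,0,0],[0,0,0.0055],-1],
    [[0,0,0],[0,0,0.0055],-1],
    [[0,0,0],[0,0,0.0055],-1],
    [[0,0,0],[0,0,0.0055],-1],
  ],
)

```text
t: 20.75
eef_pos: [611.6, 24.4, 56.2]
tcp_rot: [-3.142, -0.003, -0.001]
ft_force: [-4.8, 2.1, 24.3]
opening: 0.004
grip_force: 12.0
```

Run:
```python
from h import *
for r in track(5):print(r)
s=readout.state();print(s["eef_pos"],s["ft_force"])
p=eyes.read_camera("scene")
cv2.imwrite('pics/c6.png',cv2.resize(p['img'][200:330,240:370,::-1],(600,600)))
```

```text
(20.75, -2.9, 75)
(20.8, -2.9, 75)
(20.85, -2.9, 74)
(20.9, -2.9, 74)
(20.95, -2.9, 75)
[611.67351196  24.43480789  56.17469016] [-4.91499843  4.06654069 23.33645323]
```

View pics/c6.png

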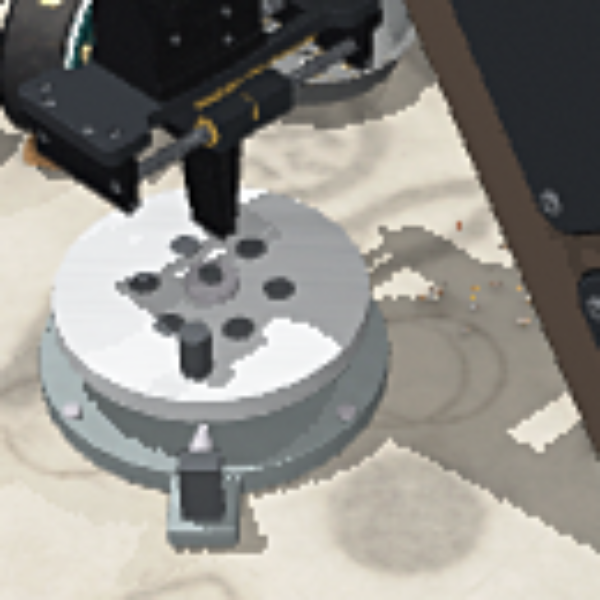

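The wheel is stopped with the post at (196,350), in line with the pointer at (200,437). The fingertip is pressing with about 23 N.

```bash
python3 -c "
from h import *
print(env.job_done())"
```

```text
the job is handed in; nothing more can be done
None
```

I flicked the wheel anticlockwise and let it run freely past the pointer more than twice, then braked it to a stop with the post about 3° short of the pointer; the fingertip is still pressing with about 23 N, and the job is handed in (no verdict was returned).

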